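# Hand a roasted ear of corn to the customer

## Robot

A 6-joint arm with a two-finger parallel gripper is mounted at the origin on the work surface. World frame = base frame: x ahead of the robot, y to its left, z up, the work surface at z = 0. Lengths are in mm, angles in rad, forces in N, time in s.
With the tool pointing down it reaches from about 300 to 775 mm from the base axis. Payload 14.6 kg.
Tool frame: the origin (TCP) lies midway between the tips of the shut fingers; the grasp point (between the pads) lies 19 mm behind it (manip.hold_point_z is the distance from the TCP to the grasp point, in mm); z points along the fingers, y is the direction in which the jaws open and shut (so a half turn about z gives the same grasp; the last joint's range is limited). The gripper opens to 94 mm and grips with 3 to 60 N. Pads are 16 mm wide; open, the fingers measure 119 mm over their backs; the gripper's body (75 mm by 177 mm) begins 78 mm behind the grasp point.
Start: joints at [-1.189, 0.3, 1.521, -0, 1.321, -0.067], TCP at [238.628, -495.526, 205.446] pointing down, gripper open.
Joint ranges: [-3.03, 3.03], [-0.79, 2.21], [0.23, 2.52], [-1.04, 4.18], [0, 3.07], [-2.55, 2.55]. Speed limits (rad/s): [2.22, 2.22, 2.57, 3.14, 3.14, 3.14].

## Interface

Orientations are given as [roll, pitch, yaw] about the fixed x, y, z axes, in that order (R = Rz(yaw) Ry(pitch) Rx(roll)).
In Python, from cell import manip gives the robot as it stands.
- The arm moves only by the shell command python3 -m crank 'ROWS' [OPENING] [FORCE]. ROWS is JSON, a list of rows, each an object with "offset": the shift along the world's x, y, z in m, a list of three; "spin": the turn about the world's z in degrees. In form: [{"offset": [dx, dy, dz], "spin": spin}, ...]. A call has exactly 8 rows; each row is the pose to reach, as a shift and turn from the pose measured when the call began; what a row does not reach only later rows make up. A row lasts 1/12 s, in which the tool goes at most 41.7 mm and 7.16 degrees, less where a joint would pass 70% of its speed; a pose out of reach is approached as far as the arm can. A call with a gripper value outside its range is refused whole. OPENING is the opening, from 0 (shut) to 1 (fully open), set as the call begins (- or left out, the last holds). The fingers move at their own pace and stop on an object; FORCE is the grip in N (left out, the last holds). Time passes only in rows, so rows that repeat a pose let the fingers close, or fill a call up. It gives the time, the measured TCP pose, the force and the opening at its end, in the units of the state.
- manip.read_state(): the state, without advancing time (a new reading comes with each control period).
- manip.camera(name): name is "scene" or "top" or "wrist"; returns a dict with "pixels" (420x560x3 uint8, red, green, blue), "fx", "fy", "cx", "cy" (pixels), "k1" (the pictures are not rectified: a ray, as slopes to the right and down, at radius r is drawn at 1 + k1 r^2 times it, then the intrinsics apply), "extrinsics" (4x4, takes a point from world to camera coordinates); the wrist camera has in their place "hand_eye" (4x4, takes a point from camera to tool coordinates, whose origin is the TCP and whose axes are the flange's). Camera axes: x right, y down, z forward; pixel columns grow to the right and rows downward; lengths in mm; the calibration is good to about 2 mm. A picture is of the moment at which its call begins: read the wrist's pose just before it. There is no depth.
- manip.sign_off(): hands the job in, once; it reports no verdict.
Trained networks look in a picture, given as the dict that the camera call returned (one of the last four; its "shot" number tells which), for a name from the list of things; names that differ only in an ending like _2 or _b are one class to them, and where a whole thing is asked for, a point or a joint stands for the part that bears it (a point fixed in the world has none). Each returns a list of dicts, best first, with "conf" (0 to 1); they miss things now and then, are a little off and sometimes report something else, mostly with a low value. They report only what shows in the picture. A call takes as long as a camera call. They do not tell look-alikes from the thing itself.
- manip.search_frame(picture, name): "location" ([x, y, z] in mm, in world coordinates, good to about 4 mm: the middle of the surface that is visible of it).
- manip.masks_of(picture, name): "mask" (420x560 bool, what is visible of it).
The state is a dict: "clock": time; "joints": joint angles; "qd": joint speeds; "effort": joint torques, N m; "eef_pos": TCP position; "eef_rot": TCP orientation; "wrist_force": force on the tool from outside, world axes, zero at the start; "moment": the same for the moment, N m; "finger_gap": finger opening in mm.
Only numpy, scipy, OpenCV 4.12 (cv2) and the standard library are available. Lean on these libraries where they do the work, as an engineer would, in place of code of your own. Each camera call takes 0.05 s, during which the arm holds its last target. There are 200 camera calls.

## Task

The brown roasted ear of corn is done: turn the grill's dial down to keep-warm (the green mark) and let go of it, and only then lift that ear off the grill and hold it out to the customer. Hold it still in the air with the middle of the cob 20 cm above the middle of the wooden board, the stick pointing the way the blue arrow points and its end raised, so that the ear slopes up by 30 degrees. Finish while holding it there, do not put it down or let go, and leave the pale ear, the red sauce bottle and the small jar where they are.

Things in the scene. Friction and masses are not known exactly. Their poses are not given: they have to be found in the camera images.
- grill: Table-top electric grill, fixed, 300 by 300 mm, z up, origin at the centre of its underside. Its steel front strip (x from -150 to -50 mm, top 50 mm above the table) carries the dial; behind it (x from -50 to 150 mm) lies the flat black hot plate, top 70 mm above the table, no rim. On either side of the table, turned a little.
- dial (a joint): The grill's black dial, turning about a vertical axis, rad, 0 to 3.1; grows clockwise seen from above. Coloured dots around it: black (off) at 0, pointing to the grill's -x; green (keep warm) at 1.0; orange at 2.0; red at 3.0. Starts between 1.8 and 2.4. No clicks; light friction (0.04 N m), stays where it is left.
- dial_grip (a point): Point on the dial's axis at grip height, 37 mm above the strip (87 mm above the table); turns with the dial. Upright bar grip 42 mm long along this frame's x, 14 mm thick along its y, from 12 to 44 mm above the strip, on a disc of 44 mm diameter, top 14 mm above the strip. The white pointer line on its top is on this frame's -x side.
- roasted_ear: The roasted ear of corn: golden brown with dark scorch marks, loose, 0.15 to 0.29 kg, lying on the hot plate. Cob 150 mm long along its x, eight-sided, 42 mm across flats that face up, down and sideways; a wooden stick, 8 mm diameter, runs on 110 mm from its +x end; short green stub at -x. Origin at the middle of the cob's underside. Centre of mass within 5 mm of mid-cob.
- roasted_ear_center (a point): Middle of the roasted ear's cob, on its axis, 21 mm above its underside (91 mm above the table at the start). Axes as the ear's: x along the cob towards the stick, z up at the start.
- roasted_ear_stick_end (a point): Free end of the roasted ear's stick, on the axis, 185 mm from the middle of the cob.
- pale_ear: Pale yellow ear of corn without scorch marks, same shape and size, lying on the hot plate about 100 mm from the roasted one, nearly parallel to it; to be left alone. Origin at the middle of the cob's underside.
- board: Wooden serving board, fixed, 160 mm along its x, 120 mm along its y, 12 mm thick, lying flat on the table with a blue arrow on top; the arrow points along its +x, to the customer. Origin at the centre of its underside. On the other side of the table from the grill.
- board_top (a point): Middle of the board's upper face, 12 mm above the table; axes as the board's.
- sauce_bottle: Red squeeze bottle with a nozzle, loose, 52 mm diameter, 130 mm tall; leave alone. Origin at the centre of its underside.
- relish_jar: Small jar with a yellow lid, loose, 60 mm diameter, 60 mm tall, beyond the board's far end; leave alone. Origin at the centre of its underside.
Things that resemble listed ones, but are neither listed nor needed, are in the scene too. There is more than one size of the board; the one meant has the size given above.

How it is judged (in metres and radians):
On the way, in this order (a step that is already met when the one before it is completed fails the run):
1. the dial stands at keep-warm and is let go, the roasted ear still lying on the grill (value of joint dial between 0.8 and 1.2 rad and contact force between the fingers and dial below 0.1 N and distance of roasted_ear_center from where it was at the start of the episode below 0.03 m), for 0.2 s.
2. the roasted ear is held in the fingers, its middle at least 70 mm above where it lay (height (world z) of roasted_ear_center above 0.161 m and contact force between the fingers and roasted_ear above 1 N), for 0.2 s.
At the end, for the whole second after the job is handed in: Ear held still in the fingers only; mid-cob 170-230 mm above the board and within 30 mm of its middle in its x and y; ear slopes 20-40 deg, stick end up, ahead, within 45 mm of the arrow's line; dial within 0.2 rad of green; pale ear, bottle, jar within 30 mm of their starts (z of roasted_ear_center in the frame of board_top between 0.17 and 0.23 m and x of roasted_ear_center in the frame of board_top between -0.03 and 0.03 m and y of roasted_ear_center in the frame of board_top between -0.03 and 0.03 m and y of roasted_ear_stick_end in the frame of board_top between -0.045 and 0.045 m and x of roasted_ear_stick_end in the frame of board_top above 0.08 m and z of roasted_ear_stick_end in the frame of board_top above 0.2 m and angle between roasted_ear's own x axis and vertical between 0.872 and 1.222 rad and contact force between the fingers and roasted_ear above 1 N and linear speed of roasted_ear below 0.03 m/s and angular speed of roasted_ear below 0.2 rad/s and contact force between roasted_ear and grill below 0.1 N and contact force between roasted_ear and board below 0.1 N and contact force between roasted_ear and pale_ear below 0.1 N and contact force between roasted_ear and sauce_bottle below 0.1 N and contact force between roasted_ear and relish_jar below 0.1 N and value of joint dial between 0.8 and 1.2 rad and distance of each of pale_ear, sauce_bottle, relish_jar from where it was at the start of the episode below 0.03 m); the arm keeps its last pose, push and grip.
It fails at once if the pale ear is moved by more than 30 mm (distance of pale_ear from where it was at the start of the episode above 0.03 m).
It fails at once if the sauce bottle is moved by more than 30 mm (distance of sauce_bottle from where it was at the start of the episode above 0.03 m).
It fails at once if the relish jar is moved by more than 30 mm (distance of relish_jar from where it was at the start of the episode above 0.03 m).
It also fails if it takes over 54 s, if anything falls off the work surface, if the arm or the gripper's body presses on something with over 40 N, if the wrist force passes 120 N, or if a joint passes its speed limit or range.

## Working session

There is one attempt and no reset: what is moved stays moved. The work goes in short steps, Python scripts to look and compute and a shell command to move; the robot and the scene stay as the last step left them, time stands still between calls to the robot, and variables do not carry over. Pictures are saved under pics/ and viewed, about 8 in all and at most 12, crops included, and the job is handed in when it is done.

```bash
mkdir -p pics; ls
cat > h.py <<'E'
import numpy as np, cv2
from cell import manip
def K(c): return np.array([[c['fx'],0,c['cx']],[0,c['fy'],c['cy']],[0,0,1.]]), np.array([c['k1'],0,0,0,0.])
def ext(c,st=None):
    if 'extrinsics' in c: return np.array(c['extrinsics'])
    from scipy.spatial.transform import Rotation as R
    T=np.eye(4); T[:3,:3]=R.from_euler('xyz',st['eef_rot']).as_matrix(); T[:3,3]=st['eef_pos']
    return np.linalg.inv(T@np.array(c['hand_eye']))
def toz(c,uv,z,st=None):
    k,d=K(c); uv=np.asarray(uv,float).reshape(-1,1,2)
    n=cv2.undistortPoints(uv,k,d).reshape(-1,2); E=ext(c,st); R=E[:3,:3]; o=-R.T@E[:3,3]
    r=np.c_[n,np.ones(len(n))]@R
    return o+r*((z-o[2])/r[:,2])[:,None]
def proj(c,P,st=None):
    k,d=K(c);E=ext(c,st); return cv2.projectPoints(np.asarray(P,float).reshape(-1,1,3),cv2.Rodrigues(E[:3,:3])[0],E[:3,3],k,d)[0].reshape(-1,2)
def save(c,n): cv2.imwrite('pics/'+n,c['pixels'][:,:,::-1])
E
cat > a.py <<'E'
from h import *
c=manip.camera('top'); s=manip.camera('scene')
save(c,'top0.png'); save(s,'scene0.png')
np.set_printoptions(precision=1,suppress=True)
print(manip.read_state())
for n in ['grill','dial','roasted_ear','pale_ear','board','sauce_bottle','relish_jar']:
  for p in (c,s):
    for d in manip.search_frame(p,n)[:3]: print(n,p is c,np.array(d['location']),round(d['conf'],2),proj(p,d['location'])[0])
E
python3 a.py
```

```text
pics
{'clock': 0.1, 'joints': array([-1.2,  0.3,  1.5, -0. ,  1.3, -0.1]), 'qd': array([-0., -0.,  0.,  0.,  0.,  0.]), 'effort': array([  0. , -53.3, -35.3,   0.1,   0. ,  -0. ]), 'eef_pos': array([ 238.5, -495.3,  204.9]), 'eef_rot': array([-3.1, -0. ,  0.4]), 'wrist_force': array([0.5, 0. , 0.3]), 'moment': array([-0., -0.,  0.]), 'finger_gap': 93.8631048402049}
grill True [ 541.4 -195.3   69.6] 0.94 [413.3 195.3]
grill False [ 672.8 -167.9   69.9] 0.63 [138.8 254.6]
dial True [ 468.8 -193.5   71.8] 0.83 [414.2 227.6]
dial True [ 573.  -209.   105.3] 0.52 [424.5 178.4]
dial False [ 479.3 -194.2   74.7] 0.68 [160.1 201.7]
roasted_ear True [ 574.5 -212.7  105.6] 0.84 [426.2 177.7]
roasted_ear False [ 589.6 -205.5   99.9] 0.7 [135.3 218.2]
pale_ear True [ 672.  -212.8  100.7] 0.7 [423.  134.8]
pale_ear True [549.4 181.1  15.4] 0.65 [247.1 195.8]
pale_ear True [667.7 207.6  58.4] 0.27 [234.5 142. ]
pale_ear False [ 689.4 -206.    99.1] 0.79 [114.5 246.9]
pale_ear False [ 591.  -202.3   99.9] 0.72 [136.5 218.7]
board True [521.7 445.4  17.7] 0.73 [136.4 207.6]
board True [550.  180.8  10.8] 0.61 [247.3 195.8]
board False [236.7 310.7  17.7] 0.95 [360.1 187.2]
board False [551.1 451.3  15.6] 0.8 [431.9 262.8]
board False [552.7 175.2  12.4] 0.79 [308.1 253.7]
sauce_bottle True [768.8 -10.5  83.4] 0.79 [330.   95.6]
sauce_bottle False [800.9  -5.   70.3] 0.6 [198.9 309.9]
relish_jar True [669.8 205.8  57.9] 0.93 [235.3 141.2]
relish_jar False [695.1 203.9  45.3] 0.58 [320.1 288.6]
```

```bash
python3 -c "
import cv2,numpy as np
a=cv2.imread('pics/top0.png');cv2.imwrite('pics/top0g.png',cv2.resize(a[60:300,60:520],(800,417),interpolation=cv2.INTER_CUBIC))"
```

```text
(no output)
```

View pics/top0.png

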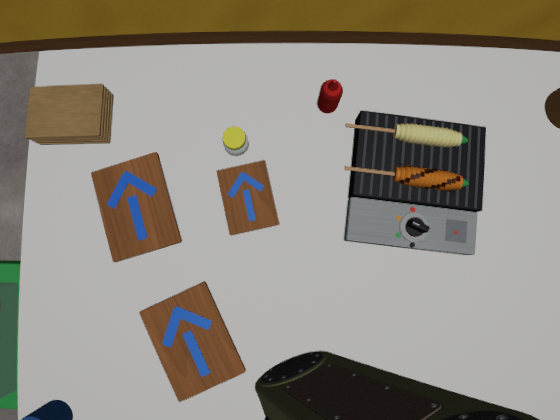

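View pics/scene0.png

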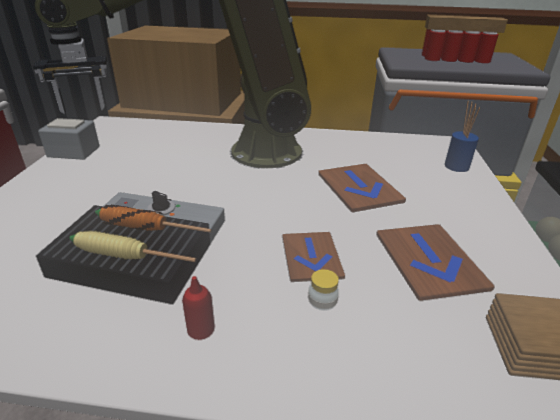

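```bash
cat > b.py <<'E'
from h import *
np.set_printoptions(precision=1,suppress=True)
c=manip.camera('top'); s=manip.camera('scene')
def rect(m,z,p):
    cs,_=cv2.findContours(m.astype(np.uint8),cv2.RETR_EXTERNAL,cv2.CHAIN_APPROX_NONE)
    k=max(cs,key=cv2.contourArea).reshape(-1,2); return cv2.minAreaRect(toz(p,k,z)[:,:2].astype(np.float32))
for p in (c,s):
    print('top' if p is c else 'scene')
    for n,z in [('board',12),('grill',70),('roasted_ear',91),('pale_ear',91),('relish_jar',60),('sauce_bottle',65),('dial',75)]:
        for d in manip.masks_of(p,n)[:3]: 
            r=rect(d['mask'],z,p); print(n,round(d['conf'],2),np.array(r[0]),np.array(r[1]),round(r[2],1),d['mask'].sum())
x=cv2.resize(c['pixels'][195:255,340:490],(800,320),interpolation=cv2.INTER_CUBIC)
cv2.imwrite('pics/dial0.png',x[:,:,::-1])
E
python3 b.py
```

```text
top
board 0.91 [525.4 450.6] [234.  176.3] 16.7 6711
board 0.72 [210.8 309.4] [228.9 175. ] 25.8 7240
grill 0.88 [ 573.2 -206.5] [312.7 307.3] 83.2 14657
roasted_ear 0.97 [ 582.1 -177.3] [279.6  51.4] 84.0 1637
roasted_ear 0.64 [661.8 202. ] [64.4 53.7] 11.9 581
pale_ear 0.68 [ 682.3 -180.2] [274.6  47.5] 81.1 1432
pale_ear 0.4 [ 569.4 -197.1] [303.9 298.1] 82.7 14292
relish_jar 0.56 [671.  206.5] [64.3 55.3] 0.5 567
sauce_bottle 0.91 [776.2 -11.6] [50.8 85. ] 71.4 639
dial 0.65 [ 469.8 -195.4] [48.5 43.5] 44.3 348
scene
board 0.97 [527.8 453.3] [248.  185.7] 16.4 5528
board 0.69 [553.7 181.3] [168.8 120.9] 12.8 2258
board 0.57 [215.6 310.5] [255.6 188.6] 25.4 2635
grill 0.89 [ 605.6 -197.4] [333.5 345.2] 82.9 10661
roasted_ear 0.86 [ 582.3 -175.2] [278.5  76.7] 80.8 1474
pale_ear 0.86 [ 679.9 -178.8] [282.4  65.9] 83.0 1701
relish_jar 0.86 [708.8 207.6] [ 54.5 110.3] 89.5 1081
sauce_bottle 0.69 [ 456.5 -203.2] [96.  41.1] 21.4 274
sauce_bottle 0.56 [784.1 -12.4] [150.9  51.4] 18.7 1485
dial 0.69 [ 472.4 -195.8] [95.9 40.3] 21.4 294
```

View pics/dial0.png

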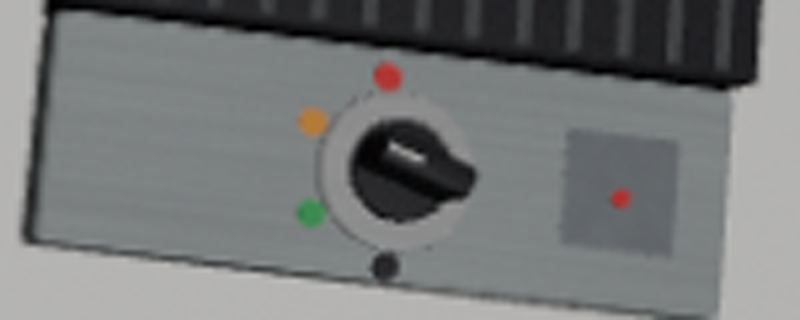

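```bash
python3 -m crank '[{"offset":[0.03,0.035,0.02],"spin":5},{"offset":[0.055,0.07,0.04],"spin":10},{"offset":[0.08,0.105,0.06],"spin":15},{"offset":[0.105,0.14,0.06],"spin":20},{"offset":[0.13,0.175,0.06],"spin":25},{"offset":[0.155,0.21,0.06],"spin":30},{"offset":[0.18,0.24,0.06],"spin":34},{"offset":[0.2,0.26,0.06],"spin":38}]' 1
cat > w.py <<'E'
import sys; from h import *
np.set_printoptions(precision=3,suppress=True)
st=manip.read_state(); c=manip.camera('wrist'); print({k:st[k] for k in('clock','eef_pos','eef_rot','joints','wrist_force','finger_gap')})
save(c,sys.argv[1]+'.png'); import pickle; pickle.dump((c,st),open(sys.argv[1]+'.pkl','wb'))
for n in sys.argv[2:]:
    for d in manip.search_frame(c,n)[:2]: print(n,np.array(d['location']),round(d['conf'],2),proj(c,d['location'],st)[0])
E
python3 w.py w1 dial
```

```text
clock: 2.27
eef_pos: [434.9, -238.4, 266.0]
eef_rot: [3.141, 0.0, 1.115]
wrist_force: [1.5, -0.6, 1.3]
finger_gap: 94.0
{'clock': 2.2667, 'eef_pos': array([ 434.915, -238.444,  265.95 ]), 'eef_rot': array([3.141, 0.   , 1.115]), 'joints': array([-0.575,  0.136,  1.579, -0.   ,  1.425, -0.12 ]), 'wrist_force': array([ 1.498, -0.629,  1.254]), 'finger_gap': 94.0138740814731}
dial [ 474.  -199.2   67.7] 0.62 [298.074 132.989]
```

View pics/w1.png

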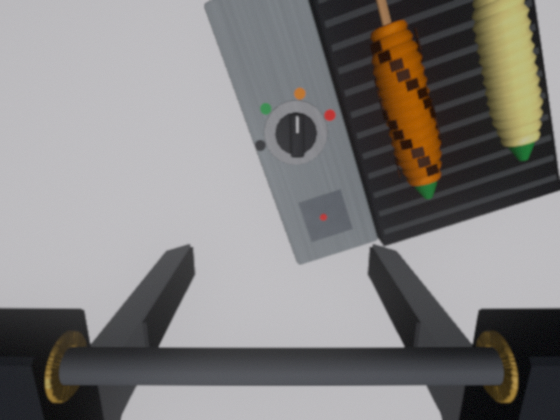

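```bash
cat > m.py <<'E'
from h import *; import pickle
np.set_printoptions(precision=1,suppress=True)
c,st=pickle.load(open('w1.pkl','rb'))
hsv=cv2.cvtColor(c['pixels'],cv2.COLOR_RGB2HSV)
D=[(260,146),(265,109),(299,94),(330,115)]
P=toz(c,D,50,st)[:,:2]; print(P)
A=np.c_[2*P,np.ones(4)]; x=np.linalg.lstsq(A,(P**2).sum(1),rcond=None)[0]; ctr=x[:2]; print('dot centre',ctr,np.hypot(*(P-ctr).T))
ring=toz(c,[(296,132)],50.5,st)[0,:2]; print('ring',ring)
h=np.degrees(np.arctan2(*(P-ctr).T[::-1])); print('headings',h, 'black est',h+np.degrees([0,1,2,3]))
L=toz(c,[(297,117),(297,131),(298,155)],94,st)[:,:2]; print('line',L, 'heading',np.degrees(np.arctan2(*(L[0]-L[2])[::-1])),'mid?',(L[0]+L[2])/2)
# roasted ear cob outline
G=toz(c,[(207,7),(300,263),(383,243)],50,st)[:2]; d=G[0]-G[1]; print('front edge heading',np.degrees(np.arctan2(d[1],d[0])))
E=toz(c,[(390,28),(427,187),(408,32),(373,43),(440,180),(418,186)],91,st)[:,:2]; print('ear',E, np.degrees(np.arctan2(*(E[0]-E[1])[::-1])))
E
python3 m.py
```

```text
[[ 431.1 -195.2]
 [ 453.4 -162.9]
 [ 492.2 -164.9]
 [ 512.7 -198.6]]
dot centre [ 471.6 -199.9] [40.8 41.3 40.6 41.1]
ring [ 472.6 -198.8]
headings [173.3 116.1  59.5   1.8] black est [173.3 173.4 174.1 173.7]
line [[ 479.2 -183. ]
 [ 473.6 -194.7]
 [ 464.7 -215.9]] heading 66.20877795520019 mid? [ 471.9 -199.4]
front edge heading 83.18387251627493
ear [[ 587.7 -149.4]
 [ 567.7 -302.3]
 [ 601.1 -159.5]
 [ 569.1 -154.3]
 [ 582.  -301.3]
 [ 559.9 -297.3]] 82.58280002096762
```

```bash
python3 -m crank '[{"offset":[0.019,0.02,0],"spin":1},{"offset":[0.037,0.039,-0.02],"spin":1},{"offset":[0.037,0.039,-0.055],"spin":1},{"offset":[0.037,0.039,-0.09],"spin":1},{"offset":[0.037,0.039,-0.125],"spin":1},{"offset":[0.037,0.039,-0.16],"spin":1},{"offset":[0.037,0.039,-0.18],"spin":1},{"offset":[0.037,0.039,-0.194],"spin":1}]' 0.45
python3 -m crank '[{"offset":[0,0,0],"spin":0},{"offset":[0,0,0],"spin":0},{"offset":[0,0,0],"spin":0},{"offset":[0,0,0],"spin":0},{"offset":[0,0,0],"spin":0},{"offset":[0,0,0],"spin":0},{"offset":[0,0,0],"spin":0},{"offset":[0,0,0],"spin":0}]' 0 15
```

```text
clock: 3.03
eef_pos: [472.6, -197.6, 69.0]
eef_rot: [-3.139, -0.001, 1.137]
wrist_force: [0.6, -0.7, 0.4]
finger_gap: 44.3
clock: 3.7
eef_pos: [472.3, -197.6, 70.2]
eef_rot: [-3.139, -0.001, 1.137]
wrist_force: [-7.0, 1.9, 9.2]
finger_gap: 14.3
```

```bash
python3 -m crank '[{"offset":[0,-0.001,0.001],"spin":6.5},{"offset":[0,-0.001,0.001],"spin":13},{"offset":[0,-0.001,0.001],"spin":19.5},{"offset":[0,-0.001,0.001],"spin":26},{"offset":[0,-0.001,0.001],"spin":32.5},{"offset":[0,-0.001,0.001],"spin":39},{"offset":[0,-0.001,0.001],"spin":45.5},{"offset":[0,-0.001,0.001],"spin":51}]'
python3 -m crank '[{"offset":[0,0,0],"spin":0},{"offset":[0,0,0],"spin":0},{"offset":[0,0,0],"spin":0},{"offset":[0,0,0],"spin":0},{"offset":[0,0,0],"spin":0},{"offset":[0,0,0],"spin":0},{"offset":[0,0,0],"spin":0},{"offset":[0,0,0],"spin":0}]' 0.4
python3 -m crank '[{"offset":[0,0,0.03],"spin":0},{"offset":[0,0,0.06],"spin":0},{"offset":[0,0,0.09],"spin":0},{"offset":[0.01,0,0.13],"spin":-6},{"offset":[0.02,0,0.17],"spin":-12},{"offset":[0.03,0,0.17],"spin":-19},{"offset":[0.04,0,0.17],"spin":-26},{"offset":[0.05,0,0.17],"spin":-32}]' 1
python3 w.py w2 dial roasted_ear
python3 - <<'E'
import cv2; cv2.imwrite('pics/w2b.png',cv2.imread('pics/w2.png'))
E
```

```text
clock: 4.37
eef_pos: [471.3, -198.0, 70.9]
eef_rot: [-3.137, -0.003, 2.033]
wrist_force: [-5.6, 1.9, -5.2]
finger_gap: 13.6
clock: 5.03
eef_pos: [471.3, -198.1, 71.0]
eef_rot: [-3.137, -0.003, 2.033]
wrist_force: [0.7, 0.5, 0.1]
finger_gap: 37.6
clock: 5.7
eef_pos: [521.9, -198.1, 241.6]
eef_rot: [-3.138, -0.002, 1.467]
wrist_force: [-0.0, -0.1, 0.6]
finger_gap: 87.4
{'clock': 5.7, 'eef_pos': array([ 521.919, -198.111,  241.588]), 'eef_rot': array([-3.138, -0.002,  1.467]), 'joints': array([-0.429,  0.296,  1.442,  0.001,  1.407, -0.326]), 'wrist_force': array([-0.011, -0.057,  0.641]), 'finger_gap': 87.43773850227963}
dial [ 474.8 -196.6   81.8] 0.85 [232.803 195.017]
roasted_ear [ 577.4 -203.2  103.5] 0.6 [342.86  196.631]
```

View pics/w2.png

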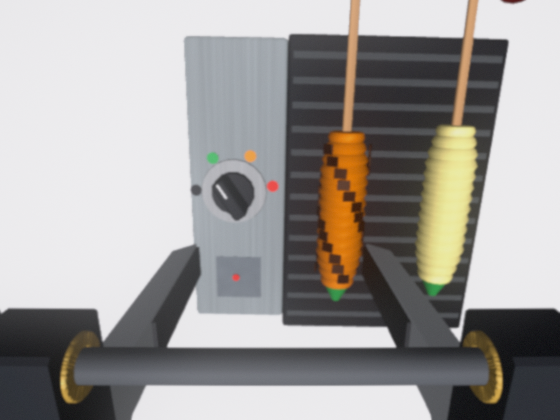

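```bash
cat > m2.py <<'E'
from h import *; import pickle
np.set_printoptions(precision=1,suppress=True)
c,st=pickle.load(open('w2.pkl','rb'))
L=toz(c,[(216,184),(228,199),(240,219)],94,st)[:,:2]
h=np.degrees(np.arctan2(*(L[0]-L[1])[::-1])); print('line',L,h,'dial',np.radians(173.5-h), 'by tool', 1.89-(2.033-1.137))
E=toz(c,[(347,132),(338,292),(355,0)],91,st)[:,:2]; print(E)
m=manip.masks_of(manip.camera('wrist'),'roasted_ear')
for d in m[:2]:
    v,u=np.nonzero(d['mask']); k=v>125; k&=v<300
    Q=toz(c,np.c_[u,v],95,st)[:,:2]
    f=cv2.fitLine(Q[k].astype(np.float32),cv2.DIST_L2,0,.01,.01).ravel(); print(d['conf'],'fit',f,np.degrees(np.arctan2(f[1],f[0])),u.min(),u.max(),v.min(),v.max(),Q[k].mean(0))
    for r in (140,170,200,230,260,285):
        uu=u[v==r]; print(r,uu.min(),uu.max(),toz(c,[(uu.min(),r),(uu.max(),r)],91,st)[:,:2].ravel())
E
python3 m2.py
```

```text
line [[ 462.8 -181.8]
 [ 471.8 -197.1]
 [ 480.4 -217.7]] 120.50054004941003 dial 0.9250150779166662 by tool 0.994
[[ 586.3 -147.2]
 [ 568.8 -306.1]
 [ 598.7  -41.3]]
0.59 fit [   0.1    1.   674.6 -225.7] 83.396454 416 481 0 296 [ 674.6 -225.7]
140 435 475 [ 665.2 -162.2  701.5 -165.8]
170 428 477 [ 659.1 -189.1  704.5 -193.7]
200 423 472 [ 654.6 -217.5  701.  -222.2]
230 419 467 [ 650.9 -247.3  697.5 -252.1]
260 417 461 [ 649.  -278.8  692.8 -283.3]
285 425 446 [ 657.2 -307.3  678.5 -309.5]
0.56 fit [   0.1    1.   576.9 -219.6] 82.34865 314 372 0 301 [ 576.9 -219.6]
140 330 365 [ 570.6 -152.7  602.1 -155.9]
170 322 370 [ 561.5 -179.3  605.6 -183.8]
200 318 365 [ 555.7 -207.4  599.9 -211.9]
230 317 364 [ 552.5 -237.2  597.8 -241.9]
260 316 359 [ 549.2 -268.5  591.6 -272.9]
285 323 351 [ 554.2 -296.7  582.4 -299.5]
```

```bash
python3 -m crank '[{"offset":[0.03,0.012,0],"spin":-1},{"offset":[0.062,0.024,0],"spin":-1},{"offset":[0.062,0.024,-0.03],"spin":-1},{"offset":[0.062,0.024,-0.065],"spin":-1},{"offset":[0.062,0.024,-0.1],"spin":-1},{"offset":[0.062,0.024,-0.13],"spin":-1},{"offset":[0.062,0.024,-0.155],"spin":-1},{"offset":[0.062,0.024,-0.165],"spin":-1}]' 0.7
python3 -m crank '[{"offset":[0,0,0],"spin":0},{"offset":[0,0,0],"spin":0},{"offset":[0,0,0],"spin":0},{"offset":[0,0,0],"spin":0},{"offset":[0,0,0],"spin":0},{"offset":[0,0,0],"spin":0},{"offset":[0,0,0],"spin":0},{"offset":[0,0,0],"spin":0}]' 0 4
```

```text
clock: 6.62
eef_pos: [581.0, -173.6, 72.3]
eef_rot: [-3.132, -0.004, 1.462]
wrist_force: [0.2, 0.8, -0.0]
finger_gap: 66.3
clock: 7.28
eef_pos: [581.8, -173.9, 73.9]
eef_rot: [-3.135, -0.003, 1.463]
wrist_force: [-0.1, 0.3, 6.1]
finger_gap: 42.2
```

```bash
python3 -m crank '[{"offset":[0,0,0.006],"spin":0},{"offset":[0,-0.002,0.012],"spin":0},{"offset":[0,-0.004,0.018],"spin":0},{"offset":[-0.001,-0.007,0.024],"spin":0},{"offset":[-0.001,-0.009,0.03],"spin":0},{"offset":[-0.001,-0.011,0.035],"spin":0},{"offset":[-0.002,-0.013,0.04],"spin":0},{"offset":[-0.002,-0.014,0.042],"spin":0}]'
cat > tilt.py <<'E'
from h import *; import sys
np.set_printoptions(precision=1,suppress=True)
s=manip.camera('scene'); save(s,sys.argv[1]); print(manip.read_state()['eef_pos'])
cv2.imwrite('pics/z'+sys.argv[1],cv2.resize(s['pixels'][100:310,20:300],(800,600),interpolation=cv2.INTER_CUBIC)[:,:,::-1])
E
python3 tilt.py s1.png
```

```text
clock: 7.95
eef_pos: [579.8, -188.4, 116.7]
eef_rot: [-3.135, -0.003, 1.462]
wrist_force: [-0.1, -0.6, -2.1]
finger_gap: 42.1
[ 579.9 -188.4  116.8]
```

View pics/zs1.png

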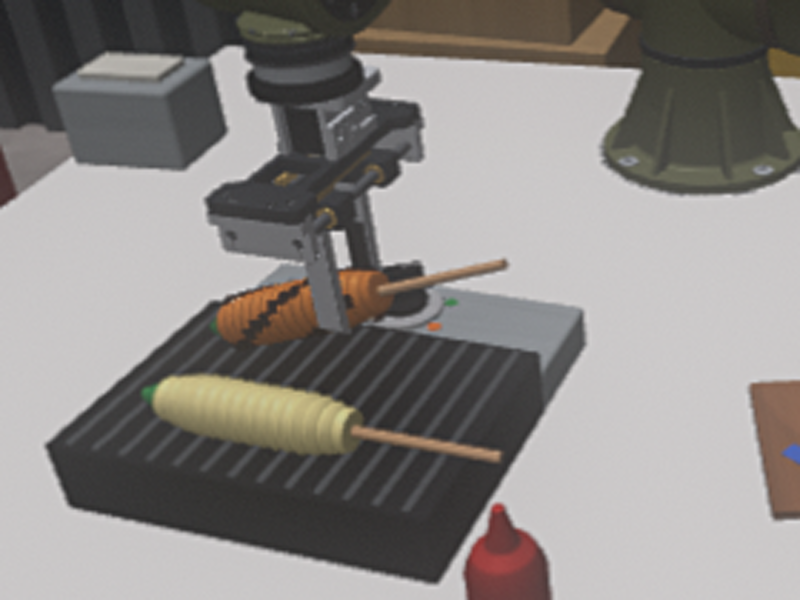

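```bash
python3 -m crank '[{"offset":[0,-0.001,0.004],"spin":0},{"offset":[0,-0.003,0.008],"spin":0},{"offset":[0,-0.006,0.012],"spin":0},{"offset":[-0.001,-0.009,0.016],"spin":0},{"offset":[-0.001,-0.012,0.018],"spin":0},{"offset":[-0.001,-0.012,0.018],"spin":0},{"offset":[-0.001,-0.012,0.018],"spin":0},{"offset":[-0.001,-0.012,0.018],"spin":0}]'
python3 -m crank '[{"offset":[0,0,0],"spin":0},{"offset":[0,0,0],"spin":0},{"offset":[0,0,0],"spin":0},{"offset":[0,0,0],"spin":0},{"offset":[0,0,0.01],"spin":0},{"offset":[0,0,0.025],"spin":0},{"offset":[0,0,0.045],"spin":0},{"offset":[0,0,0.06],"spin":0}]' 0 45
python3 tilt.py s2.png
```

```text
clock: 8.67
eef_pos: [578.9, -200.4, 134.7]
eef_rot: [-3.136, -0.003, 1.462]
wrist_force: [1.5, 0.5, -0.8]
finger_gap: 42.0
clock: 9.33
eef_pos: [578.9, -200.4, 196.6]
eef_rot: [-3.136, -0.003, 1.462]
wrist_force: [-0.2, -0.9, -1.8]
finger_gap: 41.8
[ 579.8 -200.7  199.6]
```

View pics/zs2.png

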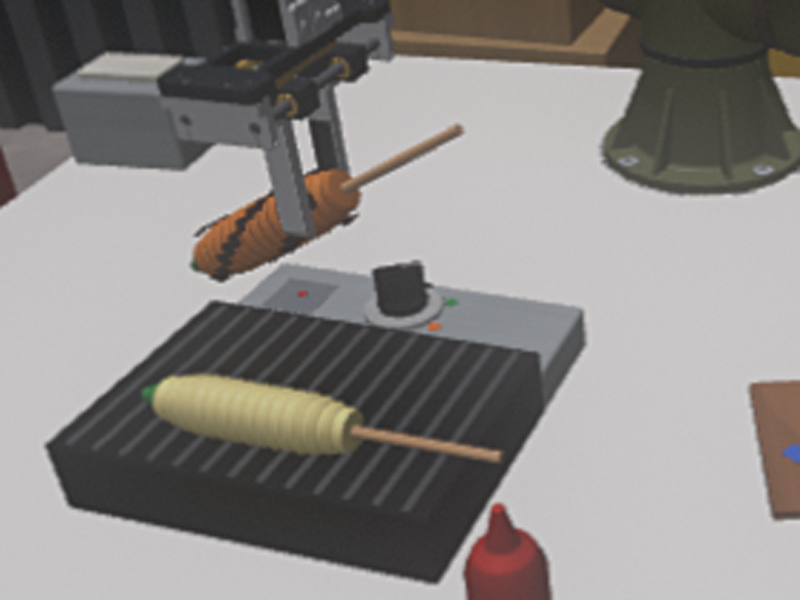

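```bash
cat > pl.py <<'E'
from h import *
np.set_printoptions(precision=1,suppress=True)
def plane(c,uv,p0,hd):
    k,d=K(c); n=cv2.undistortPoints(np.asarray(uv,float).reshape(-1,1,2),k,d).reshape(-1,2); E=ext(c); R=E[:3,:3]; o=-R.T@E[:3,3]
    r=np.c_[n,np.ones(len(n))]@R; a=np.radians(hd); N=np.array([-np.sin(a),np.cos(a),0]); X=np.array([np.cos(a),np.sin(a),0])
    P=o+r*(((np.array(p0)-o)@N)/(r@N))[:,None]; return P,(P-p0)@X
if __name__=='__main__':
    c=manip.camera('scene')
    P,t=plane(c,[(181,144.8),(140,165.5),(88,189)],[579.8,-200.7,218],83.5)
    print(P,t); d=P[0]-P[1]; print('slope',np.degrees(np.arctan2(d[2],t[0]-t[1])),np.linalg.norm(d))
E
python3 pl.py
```

```text
[[ 593.6  -79.5  283.9]
 [ 582.7 -175.3  227.5]
 [ 566.8 -314.8  151.7]] [ 122.    25.6 -114.9]
slope 30.340955086225232 111.73932129879677
```

```bash
python3 -m crank '[{"offset":[0,0.008,0.004],"spin":-1},{"offset":[0,0.02,0.008],"spin":-3},{"offset":[0,0.036,0.012],"spin":-6},{"offset":[0,0.052,0.016],"spin":-9},{"offset":[0,0.068,0.02],"spin":-12},{"offset":[0,0.084,0.022],"spin":-15},{"offset":[0,0.1,0.022],"spin":-18},{"offset":[0,0.116,0.022],"spin":-21}]'
python3 -m crank '[{"offset":[0,0.016,0],"spin":-3},{"offset":[0,0.032,0],"spin":-6},{"offset":[0,0.048,0],"spin":-9},{"offset":[0,0.064,0],"spin":-12},{"offset":[0,0.08,0],"spin":-15},{"offset":[0,0.096,0],"spin":-18},{"offset":[0,0.112,0],"spin":-21},{"offset":[0,0.128,0],"spin":-24}]'
python3 - <<'E'
from h import *
np.set_printoptions(precision=2,suppress=True)
import pickle
im=cv2.imread('pics/top0.png'); c=manip.camera('top')
hsv=cv2.cvtColor(im,cv2.COLOR_BGR2HSV); m=np.zeros(im.shape[:2],np.uint8); m[155:240,212:284]=1
g=((hsv[...,1]>70)&(m>0)).astype(np.uint8); g[:158]=0
n,l,s,_=cv2.connectedComponentsWithStats(g); g=(l==l[197,235]).astype(np.uint8)
k=max(cv2.findContours(g,0,cv2.CHAIN_APPROX_NONE)[0],key=cv2.contourArea).reshape(-1,2)
print(cv2.minAreaRect(toz(c,k,12)[:,:2].astype(np.float32)), cv2.minAreaRect(k))
b=((hsv[...,0]>105)&(hsv[...,0]<130)&(hsv[...,1]>150)&(g>0)); v,u=np.nonzero(b); q=v>192
P=toz(c,np.c_[u,v],12)[:,:2]; f=cv2.fitLine(P[q].astype(np.float32),2,0,.01,.01).ravel(); print('arrow shaft',f,np.degrees(np.arctan2(f[1],f[0])))
print(manip.read_state())
E
```

```text
clock: 10.1
eef_pos: [579.4, -83.9, 218.9]
eef_rot: [-3.139, -0.001, 1.093]
wrist_force: [-0.0, 0.2, -2.6]
finger_gap: 41.8
clock: 10.77
eef_pos: [578.9, 44.9, 217.9]
eef_rot: [-3.138, -0.0, 0.671]
wrist_force: [0.1, -0.1, -2.1]
finger_gap: 41.7
((547.1275024414062, 181.50271606445312), (157.90748596191406, 117.71891021728516), 12.315739631652832) ((246.99411010742188, 197.2235107421875), (65.72992706298828, 49.7855339050293), 77.47119140625)
arrow shaft [  0.86   0.51 528.27 181.05] 30.690025
{'clock': 10.8167, 'joints': array([0.02, 0.36, 1.41, 0.  , 1.37, 0.92]), 'qd': array([-0.04, -0.  ,  0.  , -0.  ,  0.  , -0.17]), 'effort': array([ -8.78, -58.36, -36.98,  -0.86,  -0.01,  -1.42]), 'eef_pos': array([578.85,  47.34, 217.88]), 'eef_rot': array([-3.14, -0.  ,  0.67]), 'wrist_force': array([ 0.72,  2.85, -3.15]), 'moment': array([ 0.21, -0.07,  0.02]), 'finger_gap': 41.82005586344217}
```

```bash
python3 -m crank '[{"offset":[0.002,0.02,0.002],"spin":-4},{"offset":[0.004,0.045,0.004],"spin":-8},{"offset":[0.006,0.07,0.004],"spin":-12},{"offset":[0.009,0.09,0.004],"spin":-16},{"offset":[0.009,0.11,0.004],"spin":-20},{"offset":[0.009,0.125,0.004],"spin":-23},{"offset":[0.009,0.135,0.004],"spin":-25},{"offset":[0.009,0.142,0.004],"spin":-26}]'
python3 -m crank '[{"offset":[0,0,0],"spin":0},{"offset":[0,0,0],"spin":0},{"offset":[0,0,0],"spin":0},{"offset":[0,0,0],"spin":0},{"offset":[0,0,0],"spin":0},{"offset":[0,0,0],"spin":0},{"offset":[0,0,0],"spin":0},{"offset":[0,0,0],"spin":0}]'
python3 - <<'E'
from h import *
np.set_printoptions(precision=1,suppress=True)
s=manip.camera('scene'); t=manip.camera('top'); save(s,'s3.png'); save(t,'t3.png'); print(manip.read_state())
a=s['pixels'][60:310,190:470]; b=t['pixels'][60:260,180:460]
cv2.imwrite('pics/f.png',np.vstack([cv2.resize(a,None,fx=1.3,fy=1.3),cv2.resize(b,None,fx=1.3,fy=1.3)])[:,:,::-1])
cv2.imwrite('pics/fs.png',cv2.resize(s['pixels'][100:325,200:430],(613,600),interpolation=cv2.INTER_CUBIC)[:,:,::-1])
for p in(s,t):
  for n in('pale_ear','sauce_bottle','relish_jar','roasted_ear'):
    for d in manip.search_frame(p,n)[:2]: print(n,np.array(d['location']),round(d['conf'],2))
E
```

```text
clock: 11.48
eef_pos: [587.5, 190.3, 220.8]
eef_rot: [-3.137, 0.001, 0.215]
wrist_force: [0.4, 0.9, -2.2]
finger_gap: 41.8
clock: 12.15
eef_pos: [587.5, 190.1, 220.9]
eef_rot: [-3.137, 0.0, 0.214]
wrist_force: [0.1, 0.2, -2.5]
finger_gap: 41.5
{'clock': 12.25, 'joints': array([0.3, 0.4, 1.3, 0. , 1.4, 1.6]), 'qd': array([ 0.,  0.,  0., -0., -0.,  0.]), 'effort': array([ -0.1, -63.6, -37.3,   0. ,   0. ,  -0. ]), 'eef_pos': array([587.5, 190.2, 220.8]), 'eef_rot': array([-3.1,  0. ,  0.2]), 'wrist_force': array([-0.4, -0.3, -1.5]), 'moment': array([ 0. , -0.1,  0. ]), 'finger_gap': 41.851463237884026}
pale_ear [ 687.5 -204.1   99. ] 0.63
sauce_bottle [801.3  -3.9  69.9] 0.96
relish_jar [699.6 207.3  44. ] 0.85
roasted_ear [605.  189.6 248.6] 0.62
pale_ear [ 670.4 -214.4  106.2] 0.61
sauce_bottle [767.6 -11.1  86.2] 0.63
```

View pics/fs.png

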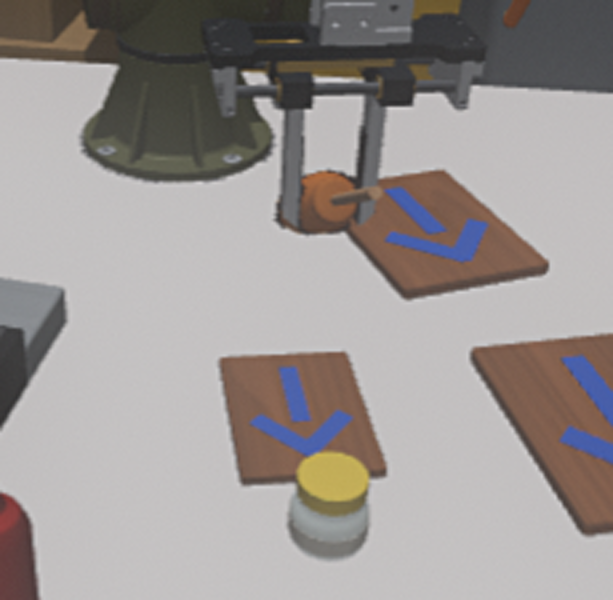

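View pics/t3.png

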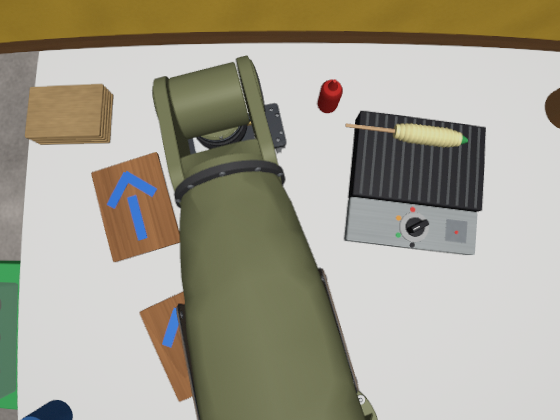

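Run:
```python
from pl import *
s=manip.camera('scene'); st=manip.read_state(); p=np.array([587.5,190.1,220.9+12.9])
for hd in (11.7,12.7):
  for sl in (25,30,35):
    a,b=np.radians([hd,sl]); ax=np.array([np.cos(a)*np.cos(b),np.sin(a)*np.cos(b),np.sin(b)])
    print(hd,sl,proj(s,[p+30*ax,p+140*ax]).ravel(),'centre',p-45*ax)
P,t=plane(s,[(341.5,171.7)],p,12); print('end by plane',P,t,np.degrees(np.arctan2(P[0,2]-p[2],t[0])))
print(st['finger_gap'],st['eef_pos'])
```

```text
11.7 25 [324.9 177.3 339.3 181.8] centre [547.6 181.8 214.8]
11.7 30 [324.8 175.8 339.2 174. ] centre [549.3 182.2 211.3]
11.7 35 [324.8 174.4 338.9 166.2] centre [551.4 182.6 208. ]
12.7 25 [325.1 177.3 340.6 181.8] centre [547.7 181.1 214.8]
12.7 30 [325.1 175.8 340.5 174. ] centre [549.5 181.5 211.3]
12.7 35 [325.  174.4 340.1 166.2] centre [551.5 182.  208. ]
end by plane [[715.2 217.2 312.8]] [130.5] 31.173563000709898
41.6396962590619 [587.5 190.3 220.8]
```

```bash
python3 -c "
from cell import manip
print(manip.sign_off()); s=manip.read_state(); print(s['clock'],s['eef_pos'],s['finger_gap'])"
```

```text
the job is handed in; nothing more can be done
None
the job is handed in; nothing more can be done
```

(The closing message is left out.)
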